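# Complete a vial cassette and pinch it out of its bay

## Robot

A 7-joint arm with a two-finger parallel gripper is mounted at the origin on the work surface. World frame = base frame: x ahead of the robot, y to its left, z up, the work surface at z = 0. Lengths are in m, angles in rad, forces in N, time in s.
With the tool pointing down it reaches from about 0.425 to 0.875 m from the base axis. Payload 4.7 kg.
Tool frame: the origin (TCP) lies between the finger pads; the fingertips stand 14 mm ahead of it and the grasp point (between the pads) lies 5 mm behind it; z points along the fingers, y is the line along which they close (so a half turn about z gives the same grasp; the last joint's range is limited). The gripper opens to 87 mm and grips with 3 to 60 N. Pads are 19 mm wide; open, the fingers measure 117 mm over their backs; the gripper's body (75 mm by 190 mm) begins 51 mm behind the grasp point.
Start: joints at [-1.291, 0.321, -0.07, 1.45, 0.023, 1.371, -0.057], TCP at [0.171, 0.627, 0.237] pointing down, gripper open.
Joint ranges: [-2.86, 2.86], [-0.3, 2.09], [-1.38, 1.24], [0.06, 2.45], [-1.56, 4.7], [0.09, 2.05], [-2.69, 2.69]. Speed limits (rad/s): [2.57, 2.57, 3.14, 3.14, 3.14, 3.14, 3.14].

## Interface

Orientations are given as a rotation vector (axis times angle).
In Python, from bench import get_state, get_image, camera_params, close_job gives the robot as it stands. The module is installed in compiled form; this text tells all that it offers.
- The arm moves only by the tool arm_command, never from a script. Its argument "motion" is a list of rows, each a list of 5 numbers: the finger opening in mm, from 0 to 87, then the shift along the tool's x, y, z in mm, then the turn about the tool's z in degrees. In form: [[gripper, x, y, z, spin], ...]. A call has 1 to 5 rows; each row is the pose to reach, as a shift and turn from the pose commanded when the call began, along the tool's axes at that moment; what a row does not reach only later rows make up. A row lasts 1/12 s, in which the tool goes at most 41.7 mm and 7.16 degrees, less where a joint would pass 70% of its speed; a pose out of reach is approached as far as the arm can. A call with a gripper value outside its range is refused whole. The fingers move at their own pace and stop on an object; "newtons" is the grip in N (left out, the last holds). Time passes only in rows, so rows that repeat a pose let the fingers close. It gives the time, the measured TCP pose, the force, the opening and the grip force at its end, in the units of the state.
- get_state(): the state, without advancing time (a new reading comes with each control period).
- get_image(name): name is "side" or "top"; returns (picture, depth): 384x512x3 uint8, red, green, blue; 384x512 float32, m along the optical axis (not along the pixel's ray), 0 where there is no reading.
- camera_params(name): a dict with "intrinsics" (3x3 intrinsics, pixels), "extrinsics" (4x4, takes a point from camera to world coordinates). Camera axes: x right, y down, z forward; pixel columns grow to the right and rows downward; lengths in m; the calibration is good to about 2 mm. A picture is of the moment at which its call begins. camera_params takes no time and is no camera call.
- close_job(): hands the job in; it is judged then, once.
The state is a dict: "time": time; "joint_positions": joint angles; "qd": joint speeds; "joint_torque": joint torques, N m; "position": TCP position; "tool_rot": TCP orientation; "ft_force": force on the tool from outside, world axes, zero at the start; "torque": the same for the moment, N m; "grip_width": opening from 0.0 (shut) to 1.0 (fully open); "grip_force": force on a finger pad.
Only numpy, scipy, OpenCV 4.12 (cv2) and the standard library are available. Lean on these libraries where they do the work, as an engineer would, in place of code of your own. Each camera call takes 0.05 s, during which the arm holds its last target. There are 200 camera calls.

## Task

Take the single vial from the small square metal holder and put it, upright, all the way down into the empty place of the cassette that still has one, and let go of it. Then pinch that cassette's two grey side catches together between the fingers and lift it level out of its bay, vials and all, until its underside hangs about 12 cm above the deck, and finish while still holding it there by the pinched catches. Leave the full cassette, the deck and everything else on the bench as they are.

Things in the scene. Friction and masses are not known exactly. Their poses are not given: they have to be found in the camera images.
- deck: fixed aluminium plate 190 x 320 x 8 mm on the bench, with two bays centred 75 mm either side of its middle along its y. Origin: centre of its underside; x (short side) runs along the cassettes, away from the robot. Low grey walls, to 25 mm above the bench, stand round each bay; lips over the catches' noses stop a cassette rising more than 1 mm until both catches are pressed in over 5 mm.
- cassette: loose white cassette with an empty place, 0.25 to 0.45 kg, in either bay, on the plate 8 mm above the bench. Block 128 (x) x 36 (y) x 56 mm (z); origin: centre of its underside; x along its length, away from the robot. Places at x = -45, -15, 15, 45 mm: the first, nearest the robot, is an open hole, the rest carry fixed vials, caps 21 mm wide, tops 81 mm above the underside. 1 mm play.
- slot (a point): centre of the floor of the cassette's empty hole: hole 24 mm wide and 36 mm deep, mouth 36 mm above this point, at the cassette's top face; axes as the cassette
- pinch (a point): point midway between the catch pads, 50 mm above the cassette's underside, at its centre: pinch here along the cassette's y. Catches: upright grey ribbed plates 28 mm wide (x), 5 mm thick, 5 to 64 mm above the underside, off the middle of the long sides; 64 mm over their outer faces at rest, 46 mm fully pinched. Bay walls reach 33 mm below this point, cap tops 31 mm above it.
- cassette_left (a joint): how far the catch on the cassette's +y side is pressed straight in: 0 at rest, 0.009 m fully in; spring of 2.7 N at rest, 6.8 N fully in; springs back when let go. A grip of 15 to 30 N holds both catches in and carries the cassette.
- cassette_right (a joint): the same for the catch on the cassette's -y side
- cassette2: the other cassette, same shape with the same catches, but all four places filled; seated in the other bay; to be left alone
- holder: fixed square aluminium block 60 x 60 x 40 mm with one round hole 24 mm wide, 30 mm deep, in the middle of its top; origin: centre of its underside
- vial: the loose capped glass vial, 30 g, 60 mm tall: amber body 20 mm wide, with a white cap 21 mm wide over its top 18 mm; origin: centre of its foot, z up along it. It starts upright in the holder's hole with its foot 10 mm above the bench. Fully home in the cassette its foot is on the hole's floor and 25 mm of it stands out.
- bottle: bystander: clear bottle with a green cap, 60 mm wide, 100 mm tall; origin: centre of its foot
- beaker: bystander: glass cup 60 mm wide, 80 mm tall; origin: centre of its foot
- tipbox: bystander: grey box of pipette tips, 85 x 120 x 56 mm; origin: centre of its foot
- jar: bystander: white jar 56 mm wide, 70 mm tall; origin: centre of its foot
- dish: bystander: flat round dish 90 mm wide, 14 mm tall; origin: centre of its foot
- pen: bystander: white marker pen, 130 mm long, 15 mm thick, lying; origin: centre of its underside
- spatula: bystander: lab spatula, 180 mm long, lying; origin in its underside near its middle

How it is judged:
On the way:
1. the vial stands fully home in the cassette's empty place, let go, with the cassette still seated in its bay (horizontal distance between vial and slot below 0.006 m and z of vial in the frame of slot below 0.005 m and contact force between vial and the fingers below 0.05 N and z of cassette in the frame of deck below 0.012 m and angle between vial's own z axis and vertical below 0.15 rad), for 0.2 s.
At the end, for the whole second after the job is handed in: Cassette held in the fingers, both catches pressed in over 4.5 mm, origin 100 to 170 mm above the bench, level within 0.2 rad, slower than 30 mm/s, not touching deck or other cassette; vial foot within 5 mm of the hole floor, 6 mm of its centre, not touched by the fingers (z of cassette in the frame of deck between 0.1 and 0.17 m and value of joint each of cassette_left, cassette_right above 0.0045 m and contact force between cassette and the fingers above 2 N and contact force between cassette and deck below 0.05 N and contact force between cassette and cassette2 below 0.05 N and angle between cassette's own z axis and vertical below 0.2 rad and linear speed of cassette below 0.03 m/s and horizontal distance between vial and slot below 0.006 m and z of vial in the frame of slot below 0.005 m and contact force between vial and the fingers below 0.05 N); the arm keeps its last pose, push and grip.
It fails at once if the cassette is tipped by more than 0.5 rad (angle between cassette's own z axis and vertical above 0.5 rad).
It fails at once if the vial is tipped over (more than 0.7 rad) (angle between vial's own z axis and vertical above 0.7 rad).
It fails at once if the full cassette is taken from its place (moved more than 15 mm) (distance of cassette2 from where it was at the start of the episode above 0.015 m).
It fails at once if a bystander is pushed more than 30 mm (distance of any of bottle, beaker, tipbox, jar, dish, pen, spatula from where it was at the start of the episode above 0.03 m).
It also fails if it takes over 51 s, if anything falls off the work surface, if the arm or the gripper's body presses on something with over 40 N, if the wrist force passes 120 N, or if a joint passes its speed limit or range.

## Working session

There is one attempt and no reset: what is moved stays moved. The work goes in short steps, Python scripts to look and compute and a tool call to move; the robot and the scene stay as the last step left them, time stands still between calls to the robot, and variables do not carry over. Pictures are saved under pics/ and viewed, at most 11 in all, crops included, and the job is handed in when it is done.

Besides the shell and the picture viewer there is one more tool, called as name([rows], argument=value, ...), one row to a line, values as JSON. arm_command: Moves the arm, as the interface text tells. Its arguments: {"type":"object","properties":{"motion":{"type":"array"},"newtons":{"type":"number"}},"required":["motion"]}

```bash
mkdir -p pics; cat > h.py <<'E'
import numpy as np, cv2
from bench import *
from scipy.spatial.transform import Rotation as R
def grab(name):
    p,d=get_image(name); c=camera_params(name); return p,d,np.array(c["intrinsics"]),np.array(c["extrinsics"])
def save(n,p): cv2.imwrite(f"pics/{n}.png",p[:,:,::-1])
def cloud(d,K,E):
    v,u=np.mgrid[:d.shape[0],:d.shape[1]]
    P=np.stack([(u-K[0,2])/K[0,0]*d,(v-K[1,2])/K[1,1]*d,d],-1)
    return P@E[:3,:3].T+E[:3,3]
def ray(u,v,z,K,E):
    r=E[:3,:3]@np.linalg.solve(K,[u,v,1.]); return E[:3,3]+r*(z-E[2,3])/r[2]
E
python3 - <<'E'
from h import *
for n in("top","side"):
    p,d,K,X=grab(n); save(n+"0",p); np.savez(n+"0.npz",p=p,d=d,K=K,X=X); print(n,K.round(1).tolist(),X.round(3).tolist())
s=get_state(); print(s["position"],s["tool_rot"],s["time"],s["grip_width"])
print(R.from_rotvec(s["tool_rot"]).as_matrix().round(3))
E
```

```text
top [[462.1, 0.0, 255.2], [0.0, 462.1, 195.1], [0.0, 0.0, 1.0]] [[-0.03, -0.991, 0.132, 0.352], [-0.999, 0.032, 0.007, 0.01], [-0.011, -0.132, -0.991, 1.607], [0.0, 0.0, 0.0, 1.0]]
side [[374.0, 0.0, 250.8], [0.0, 374.0, 185.6], [0.0, 0.0, 1.0]] [[0.793, -0.314, 0.522, 0.023], [-0.609, -0.404, 0.683, -0.699], [-0.003, -0.859, -0.511, 0.594], [0.0, 0.0, 0.0, 1.0]]
[0.17066451 0.62670344 0.23557029] [-4.16222385e-01 -3.11379065e+00  2.68347296e-03] 0.1 0.995838168475425
[[-0.965  0.263 -0.   ]
 [ 0.263  0.965 -0.002]
 [-0.    -0.002 -1.   ]]
```

View pics/top0.png

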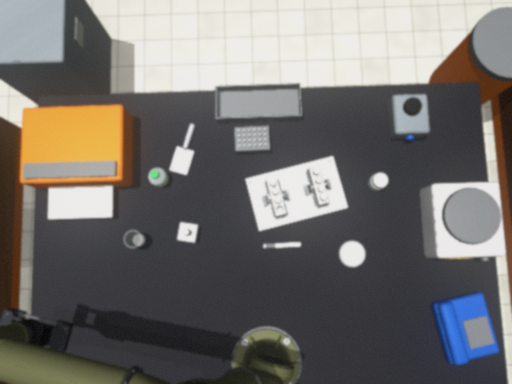

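View pics/side0.png

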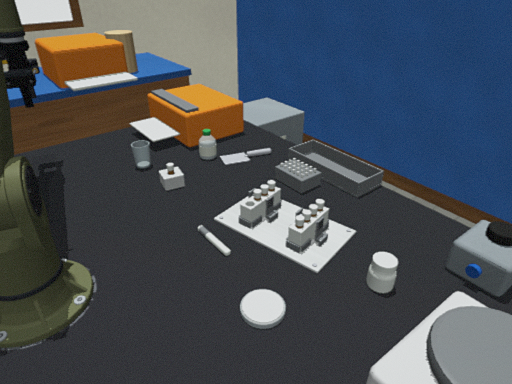

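The top view shows the deck at about (297,193), with cassettes at (276,198) and (318,187). The holder with the vial is at (188,233), the beaker at (135,240) and the pen at (282,245). I'll enlarge the cassettes and measure.

```bash
python3 - <<'E'
from h import *
t=np.load("top0.npz");s=np.load("side0.npz")
a=cv2.resize(t["p"][145:260,170:360],None,fx=4,fy=4,interpolation=cv2.INTER_CUBIC)[:,:760]
b=cv2.resize(s["p"][165:265,150:360],None,fx=3.6,fy=3.6,interpolation=cv2.INTER_CUBIC)
save("z1",a);save("z2",b)
P=cloud(t["d"],t["K"],t["X"])
g=t["p"].astype(int).sum(2)
# deck: plate region
m=((P[...,2]>-.005)&(P[...,2]<.02)&(g>330)).astype(np.uint8); m[:150]=0;m[236:]=0;m[:,:235]=0;m[:,355:]=0
m=cv2.morphologyEx(m,cv2.MORPH_CLOSE,np.ones((25,25)))
c=max(cv2.findContours(m,0,2)[0],key=cv2.contourArea); r=cv2.minAreaRect(c)
B=np.array([ray(u,v,.008,t["K"],t["X"]) for u,v in cv2.boxPoints(r)])
print("deck",B.round(4).tolist(),B.mean(0),[np.linalg.norm(B[i]-B[i-1]).round(3) for i in range(4)])
e=max((B[i]-B[i-1] for i in range(4)),key=np.linalg.norm); print("yaw long",np.degrees(np.arctan2(e[1],e[0])))
# holder
m=((P[...,2]>.02)&(P[...,2]<.055)).astype(np.uint8); m[:215]=0;m[250:]=0;m[:,:170]=0;m[:,205:]=0
c=max(cv2.findContours(m,0,2)[0],key=cv2.contourArea); r=cv2.minAreaRect(c);print("holder",ray(*r[0],.04,t["K"],t["X"]),r)
q=P[215:250,170:205].reshape(-1,3);k=q[:,2]>.06;print("vial",np.median(q[k],0),k.sum(),q[k][:,2].max())
for n,(u0,u1,v0,v1) in {"L":(255,298,170,225),"R":(298,340,160,215)}.items():
    q=P[v0:v1,u0:u1].reshape(-1,3)
    for lo,hi in((.055,.07),(.078,.1)):
        k=(q[:,2]>lo)&(q[:,2]<hi); print(n,lo,k.sum(),q[k].mean(0).round(4))
E
```

```text
deck [[0.6295, 0.0605, 0.008], [0.7047, -0.2625, 0.008], [0.5096, -0.302, 0.008], [0.4365, 0.016, 0.008]] [ 0.57008139 -0.12200983  0.008     ] [np.float64(0.198), np.float64(0.332), np.float64(0.199), np.float64(0.326)]
yaw long -76.89450797845181
holder [0.44079261 0.25396644 0.04      ] ((187.67568969726562, 232.44595336914062), (18.248287200927734, 17.755090713500977), 9.462321281433105)
vial [0.4406957  0.25457579 0.06971999] 39 1.6074277701616662
L 0.055 295 [ 0.5501 -0.0494  0.0637]
L 0.078 91 [ 0.566  -0.0456  0.0885]
R 0.055 293 [ 0.5829 -0.194   0.0636]
R 0.078 129 [ 0.5851 -0.1944  0.0877]
```

View pics/z1.png

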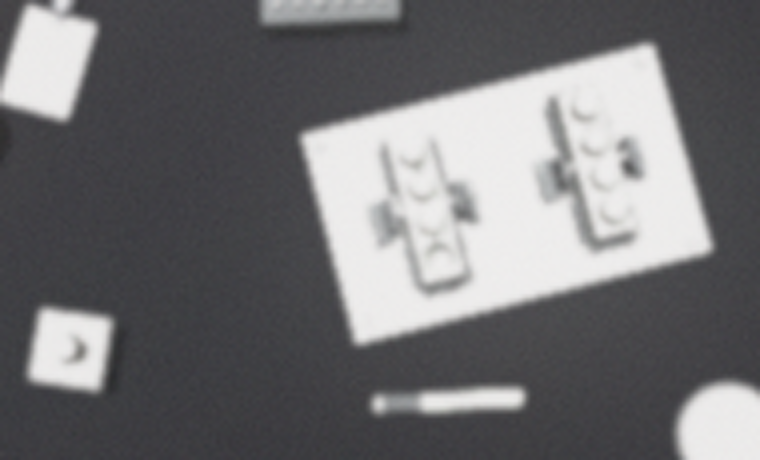

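View pics/z2.png

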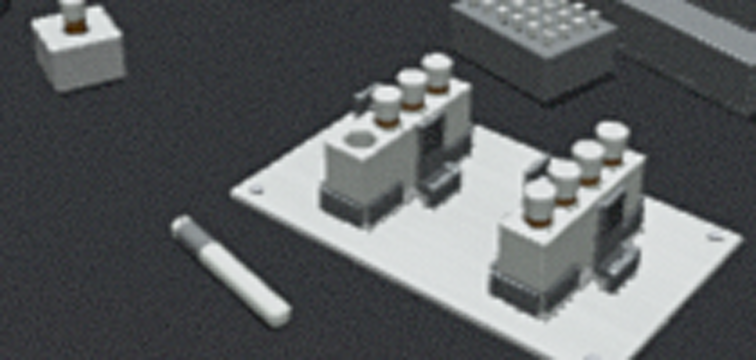

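The empty place is in the left cassette, nearest the robot: the hole is at about (360,138) in the enlarged side view. Cassette yaw is about 13° and its centre is near (0.552,-0.049). The vial is near (0.4405,0.2545), top at 0.070 as expected. Next I travel towards the vial and align with the cassette.

arm_command([
  [87,-30,-24,0,0],
  [87,-60,-48,0,0],
  [87,-90,-72,0,0],
  [87,-120,-96,0,0],
  [87,-150,-120,0,0],
], newtons=15)

```text
time: 0.52
position: [0.2847, 0.4701, 0.2361]
tool_rot: [-0.416, -3.114, 0.001]
ft_force: [0.7, -0.1, -0.8]
grip_width: 0.998
grip_force: 0.0
```

arm_command([
  [87,-30,-24,0,-5.6],
  [87,-60,-48,0,-11.2],
  [87,-90,-72,0,-17],
  [87,-120,-96,0,-22.6],
  [87,-150,-120,0,-28.3],
])

```text
time: 0.93
position: [0.3978, 0.3149, 0.2363]
tool_rot: [0.365, -3.12, -0.0]
ft_force: [1.3, -0.8, 0.2]
grip_width: 1.001
grip_force: 0.0
```

```bash
cat >> h.py <<'E'
def caps(d,K,X,box,lo,hi,minn=4):
    P=cloud(d,K,X); x0,x1,y0,y1=box
    m=((P[...,2]>lo)&(P[...,2]<hi)&(P[...,0]>x0)&(P[...,0]<x1)&(P[...,1]>y0)&(P[...,1]<y1)&(d>0)).astype(np.uint8)
    n,l,st,c=cv2.connectedComponentsWithStats(m,connectivity=4)
    return [(st[i,4],c[i].round(1),P[l==i].mean(0).round(4),ray(*c[i],(lo+hi)/2,K,X).round(4)) for i in range(1,n) if st[i,4]>=minn]
E
python3 - <<'E'
from h import *
for n in("top","side"):
    t=np.load(n+"0.npz");print(n)
    a=(t["d"],t["K"],t["X"])
    for c in caps(*a,(.40,.48,.22,.29),.067,.075)+caps(*a,(.46,.68,-.13,.0),.086,.093)+caps(*a,(.46,.68,-.25,-.14),.086,.093): print(*c)
E
```

```text
top
27 [185.9 231.7] [0.4417 0.2551 0.0701] [0.4417 0.2549 0.071 ]
5 [274.2 184. ] [ 0.59   -0.0435  0.0879] [ 0.5898 -0.0434  0.0895]
5 [273.4 190.2] [ 0.5691 -0.04    0.0895] [ 0.5691 -0.04    0.0895]
12 [276.8 191.1] [ 0.5658 -0.051   0.0896] [ 0.5658 -0.051   0.0895]
17 [277.5 200.2] [ 0.5351 -0.0525  0.0898] [ 0.5351 -0.0525  0.0895]
18 [316.6 171.6] [ 0.6272 -0.1861  0.0892] [ 0.6272 -0.1861  0.0895]
14 [319.2 179. ] [ 0.6018 -0.1936  0.0893] [ 0.6018 -0.1935  0.0895]
6 [316.7 180.8] [ 0.596  -0.1849  0.0887] [ 0.5959 -0.1848  0.0895]
8 [322.6 188. ] [ 0.5712 -0.2033  0.0898] [ 0.5712 -0.2033  0.0895]
5 [320.4 190.6] [ 0.5626 -0.1954  0.0905] [ 0.5628 -0.1956  0.0895]
12 [323.8 196.8] [ 0.5417 -0.206   0.0884] [ 0.5416 -0.2059  0.0895]
side
25 [169.1 164.4] [0.4388 0.2521 0.0704] [0.4383 0.251  0.071 ]
28 [270.7 181.9] [ 0.5933 -0.0413  0.0888] [ 0.5924 -0.0423  0.0895]
31 [263.8 186.4] [ 0.5641 -0.0478  0.0886] [ 0.5631 -0.049   0.0895]
33 [256.8 191. ] [ 0.5349 -0.0548  0.0887] [ 0.5341 -0.0558  0.0895]
37 [319.2 201.2] [ 0.6269 -0.187   0.0885] [ 0.6256 -0.188   0.0895]
39 [312.7 206.4] [ 0.5979 -0.1934  0.0884] [ 0.5966 -0.1945  0.0895]
40 [306.2 212. ] [ 0.5684 -0.2006  0.0886] [ 0.5673 -0.2016  0.0895]
43 [299.1 217.7] [ 0.5392 -0.2072  0.0887] [ 0.5384 -0.208   0.0895]
```

arm_command([
  [87,-9,-23,30,0],
  [87,-18,-46,60,0],
  [87,-27,-69,90,0],
  [87,-27,-69,100,0],
  [87,-27,-69,100,0],
])

```text
time: 1.35
position: [0.4376, 0.2528, 0.1332]
tool_rot: [0.351, -3.116, 0.006]
ft_force: [-0.6, 1.4, 0.4]
grip_width: 0.996
grip_force: 0.0
```

```bash
python3 - <<'E'
from h import *
p,d,K,X=grab("side"); save("s1",cv2.resize(p[100:220,110:270],None,fx=4,fy=4,interpolation=cv2.INTER_CUBIC))
for c in caps(d,K,X,(.40,.48,.22,.29),.067,.075): print(*c)
s=get_state(); print(s["position"],R.from_rotvec(s["tool_rot"]).as_matrix().round(3).tolist())
E
```

```text
22 [169.1 164.2] [0.4391 0.2529 0.0707] [0.4389 0.2523 0.071 ]
[0.43805936 0.25503884 0.13521052] [[-0.974, -0.225, -0.003], [-0.225, 0.974, -0.002], [0.003, -0.001, -1.0]]
```

View pics/s1.png

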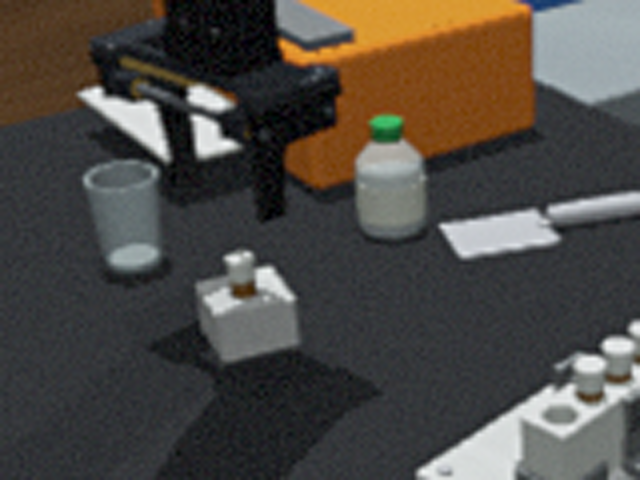

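The picture shows the open fingers over the vial cap (crop 240,262), clear of the bottle and beaker. Descend 70 mm and grip.

arm_command([
  [87,-2,-2,25,0],
  [87,-2,-2,48,0],
  [87,-2,-2,64,0],
  [87,-2,-2,70,0],
  [87,-2,-2,70,0],
])

```text
time: 1.82
position: [0.4406, 0.2553, 0.0663]
tool_rot: [0.361, -3.12, 0.0]
ft_force: [0.1, -0.2, 1.3]
grip_width: 1.003
grip_force: 0.0
```

arm_command([
  [15,0,0,0,0],
  [15,0,0,0,0],
  [15,0,0,0,0],
  [15,0,0,0,0],
  [15,0,0,0,0],
], newtons=12)

```text
time: 2.23
position: [0.4419, 0.2545, 0.0673]
tool_rot: [-0.357, 3.12, 0.001]
ft_force: [-0.4, 0.4, -0.0]
grip_width: 0.709
grip_force: 0.0
```

arm_command([
  [15,0,0,0,0],
  [15,0,0,0,0],
  [15,0,0,0,0],
])

```text
time: 2.48
position: [0.4415, 0.2542, 0.0666]
tool_rot: [-0.357, 3.121, 0.0]
ft_force: [0.3, 0.6, -0.0]
grip_width: 0.481
grip_force: 0.0
```

arm_command([
  [15,0,0,0,0],
  [15,0,0,0,0],
  [15,0,0,0,0],
  [15,0,0,0,0],
  [15,0,0,0,0],
])

```text
time: 2.9
position: [0.4415, 0.2542, 0.0665]
tool_rot: [0.358, -3.121, 0.0]
ft_force: [-0.1, -0.4, -0.1]
grip_width: 0.238
grip_force: 12.0
```

arm_command([
  [15,0,0,0,0],
  [15,0,0,-4,0],
  [15,0,0,-12,0],
  [15,0,0,-25,0],
  [15,0,0,-40,0],
])

```text
time: 3.32
position: [0.4411, 0.2539, 0.1071]
tool_rot: [0.357, -3.12, 0.001]
ft_force: [0.3, 0.6, -0.0]
grip_width: 0.238
grip_force: 12.0
```

arm_command([
  [15,0,-10,-20,0],
  [15,1,-35,-40,0],
  [15,2,-70,-58,0],
  [15,3,-105,-60,0],
  [15,4,-142,-60,0],
])

```text
time: 3.73
position: [0.4711, 0.1145, 0.1693]
tool_rot: [-0.359, 3.116, 0.003]
ft_force: [1.5, 0.8, -1.0]
grip_width: 0.233
grip_force: 12.0
```

arm_command([
  [15,1,-38,0,0],
  [15,1,-76,0,0],
  [15,2,-114,0,0],
  [15,3,-150,0,0],
  [15,3,-170,0,0],
])

```text
time: 4.15
position: [0.5056, -0.0564, 0.1678]
tool_rot: [-0.35, 3.12, -0.002]
ft_force: [-0.3, -1.5, -0.0]
grip_width: 0.237
grip_force: 12.0
```

arm_command([
  [15,0,-6,0,0],
  [15,0,-9,0,0],
  [15,0,-9,0,0],
])

```text
time: 4.4
position: [0.5074, -0.0596, 0.1669]
tool_rot: [-0.357, 3.121, 0.001]
ft_force: [-0.2, 0.1, -0.3]
grip_width: 0.235
grip_force: 12.0
```

```bash
python3 - <<'E'
from h import *
s=get_state(); print(s["position"],R.from_rotvec(s["tool_rot"]).as_matrix().round(3).tolist(),s["grip_width"])
p,d,K,X=grab("side"); save("s2",cv2.resize(p[120:230,190:330],None,fx=5,fy=5,interpolation=cv2.INTER_CUBIC))
np.savez("s2.npz",p=p,d=d,K=K,X=X)
for c in caps(d,K,X,(.46,.68,-.13,.0),.086,.093): print(*c)
E
```

```text
[ 0.50736266 -0.05960021  0.16688444] [[-0.974, -0.226, 0.0], [-0.226, 0.974, 0.001], [-0.0, 0.001, -1.0]] 0.2350132285243108
29 [270.8 181.9] [ 0.5937 -0.0413  0.0885] [ 0.5925 -0.0426  0.0895]
28 [263.8 186.3] [ 0.5643 -0.0473  0.0885] [ 0.5632 -0.0487  0.0895]
32 [256.6 190.9] [ 0.5352 -0.0538  0.0884] [ 0.5341 -0.0553  0.0895]
```

View pics/s2.png

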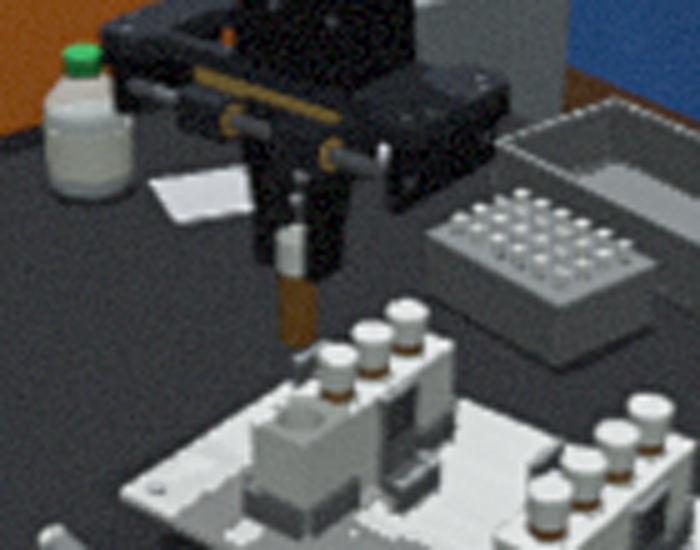

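The amber body (crop 297,310) hangs upright just above the hole (crop 303,412). I'll measure the vial's axis against the slot.

```bash
cat > m.py <<'E'
from h import *
def vial(p,d,K,X,c,zlo,zhi):
    P=cloud(d,K,X); q=p.astype(int)
    m=(q[...,0]-q[...,2]>25)&(d>0)&(np.hypot(P[...,0]-c[0],P[...,1]-c[1])<.03)&(P[...,2]>zlo)&(P[...,2]<zhi)
    Q=P[m]; f=X[:2,2]/np.linalg.norm(X[:2,2]); l=np.array([f[1],-f[0]])
    dep=Q[:,:2]@f; lat=Q[:,:2]@l
    k=np.abs(lat-np.median(lat))<.004
    ax=f*(np.median(dep[k])+.010-.0008)+l*(lat.min()+lat.max())/2
    print("n",m.sum(),"lat w",np.ptp(lat).round(4),"axis",ax.round(4),"z",Q[:,2].min().round(3),Q[:,2].max().round(3),"lat mean",lat.mean().round(4), "axlat,dep",(ax@l).round(4),(ax@f).round(4)); return ax
if __name__=="__main__":
    t=np.load("s2.npz"); a=vial(t["p"],t["d"],t["K"],t["X"],(.507,-.06),.11,.16)
    s=np.array([.535,-.0543])-.03*np.array([.974,.226]); print("slot",s)
    X=t["X"];f=X[:2,2]/np.linalg.norm(X[:2,2]); l=np.array([f[1],-f[0]]); print(s@l,s@f)
    e=s-a; print("tool dx dy mm",1e3*e@[-.974,-.226],1e3*e@[-.226,.974])
E
python3 m.py
```

```text
n 92 lat w 0.0149 axis [ 0.5068 -0.059 ] z 0.11 0.152 lat mean 0.4383 axlat,dep 0.4384 0.261
slot [ 0.50578 -0.06108]
0.4388670518737768 0.2587274349187185
tool dx dy mm 1.4511090055030762 -1.793900481404083
```

arm_command([
  [15,1,-1,12,0],
  [15,1,-1,24,0],
  [15,1,-1,36,0],
  [15,1,-1,39,0],
  [15,1,-1,39,0],
])

```text
time: 4.87
position: [0.5051, -0.0607, 0.1255]
tool_rot: [0.358, -3.117, -0.0]
ft_force: [-0.2, -0.1, 0.2]
grip_width: 0.236
grip_force: 12.0
```

```bash
python3 - <<'E'
from m import *
p,d,K,X=grab("side"); np.savez("s3.npz",p=p,d=d,K=K,X=X); save("s3",cv2.resize(p[160:220,220:290],None,fx=9,fy=9,interpolation=cv2.INTER_CUBIC))
a=vial(p,d,K,X,(.506,-.06),.072,.115); print(get_state()["position"])
print(*caps(d,K,X,(.51,.55,-.07,-.04),.086,.093))
E
```

```text
n 81 lat w 0.0152 axis [ 0.5051 -0.0609] z 0.073 0.113 lat mean 0.4378 axlat,dep 0.4382 0.2585
[ 0.50585917 -0.06097804  0.12654649]
(np.int32(29), array([257., 191.]), array([ 0.5354, -0.0551,  0.0884]), array([ 0.5343, -0.0564,  0.0895]))
```

View pics/s3.png

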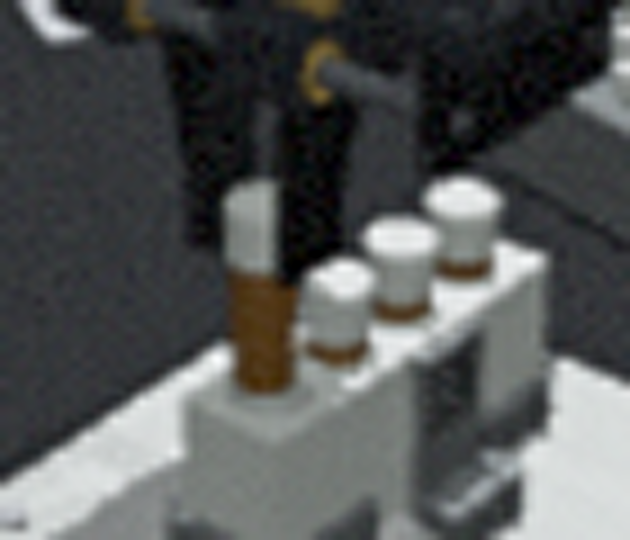

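The vial foot (crop 265,385) is centred over the hole in the picture, and the axis agrees with the slot to under 1 mm. I'll lower it slowly.

arm_command([
  [15,-0.5,0,4,0],
  [15,-0.5,0,8,0],
  [15,-0.5,0,12,0],
  [15,-0.5,0,14,0],
  [15,-0.5,0,14,0],
])

```text
time: 5.33
position: [0.5067, -0.0611, 0.113]
tool_rot: [0.357, -3.12, -0.0]
ft_force: [-0.2, -0.4, -0.1]
grip_width: 0.238
grip_force: 12.0
```

Foot is 8 mm inside the hole with no force. Continue to near the floor (TCP 0.0845).

arm_command([
  [15,0,0,7,0],
  [15,0,0,14,0],
  [15,0,0,21,0],
  [15,0,0,26,0],
  [15,0,0,26,0],
])

```text
time: 5.75
position: [0.5061, -0.061, 0.086]
tool_rot: [0.357, -3.119, -0.0]
ft_force: [-0.1, -0.2, -0.2]
grip_width: 0.239
grip_force: 12.0
```

arm_command([
  [15,0,0,1,0],
  [15,0,0,2,0],
  [15,0,0,2,0],
])

```text
time: 6.0
position: [0.5071, -0.0612, 0.0856]
tool_rot: [-0.358, 3.121, 0.0]
ft_force: [-0.3, -0.1, -0.9]
grip_width: 0.236
grip_force: 12.0
```

arm_command([
  [50,0,0,0,0],
  [50,0,0,0,0],
  [50,0,0,0,0],
  [50,0,0,0,0],
  [50,0,0,0,0],
])

```text
time: 6.42
position: [0.5072, -0.0611, 0.0857]
tool_rot: [-0.358, 3.121, 0.0]
ft_force: [0.4, 0.4, -0.3]
grip_width: 0.518
grip_force: 0.0
```

arm_command([
  [87,0,0,-15,0],
  [87,0,0,-35,0],
  [87,0,0,-60,0],
  [87,0,0,-60,0],
  [87,0,0,-60,0],
])

```text
time: 6.83
position: [0.5082, -0.0611, 0.1469]
tool_rot: [-0.357, 3.118, 0.0]
ft_force: [-0.9, 0.9, -0.2]
grip_width: 0.868
grip_force: 0.0
```

```bash
python3 - <<'E'
from m import *
s=get_state();print(s["position"],R.from_rotvec(s["tool_rot"]).as_matrix().round(3).tolist(),s["grip_width"])
p,d,K,X=grab("side"); np.savez("s4.npz",p=p,d=d,K=K,X=X); save("s4",cv2.resize(p[150:230,210:310],None,fx=7,fy=7,interpolation=cv2.INTER_CUBIC))
for c in caps(d,K,X,(.46,.68,-.13,.0),.084,.096): print(*c)
E
```

```text
[ 0.50817961 -0.0611125   0.14694875] [[-0.974, -0.226, 0.003], [-0.226, 0.974, 0.001], [-0.003, -0.0, -1.0]] 0.8680752392951064
30 [270.8 182.1] [ 0.5934 -0.0415  0.0883] [ 0.5915 -0.0438  0.09  ]
20 [264.8 187.3] [ 0.5635 -0.0527  0.0882] [ 0.5616 -0.055   0.09  ]
36 [256.7 191.1] [ 0.5349 -0.0545  0.0881] [ 0.533  -0.0569  0.09  ]
39 [249.4 196.3] [ 0.5049 -0.0627  0.0882] [ 0.5031 -0.065   0.09  ]
```

View pics/s4.png

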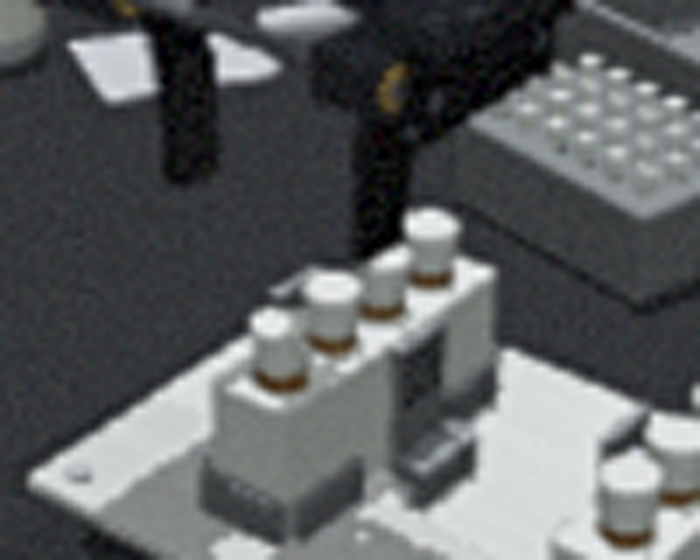

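The placed vial's cap (crop 277,345) stands level with its neighbours, at the same 0.088 height, so it is home and released. Now over the pinch point and down to the catches.

arm_command([
  [87,-15,0,0,0],
  [87,-32,0,0,0],
  [87,-44,0,5,0],
  [87,-44,0,20,0],
  [87,-44,0,30,0],
])

```text
time: 7.3
position: [0.5492, -0.0509, 0.1133]
tool_rot: [0.358, -3.118, 0.0]
ft_force: [0.4, 0.5, 0.0]
grip_width: 1.002
grip_force: 0.0
```

arm_command([
  [87,0,0,0,0],
  [87,0,0,0,0],
])

```text
time: 7.47
position: [0.5484, -0.0514, 0.1141]
tool_rot: [0.356, -3.118, -0.0]
ft_force: [-0.4, 0.5, -0.2]
grip_width: 0.997
grip_force: 0.0
```

```bash
python3 - <<'E'
from m import *
s=get_state();print(s["position"],R.from_rotvec(s["tool_rot"]).as_matrix().round(3).tolist(),s["grip_width"])
p,d,K,X=grab("side"); save("s5",cv2.resize(p[140:240,200:330],None,fx=6,fy=6,interpolation=cv2.INTER_CUBIC)[:590])
E
```

```text
[ 0.54841384 -0.0513934   0.11414036] [[-0.974, -0.226, -0.003], [-0.226, 0.974, -0.0], [0.003, 0.0, -1.0]] 0.9969811591539753
```

View pics/s5.png

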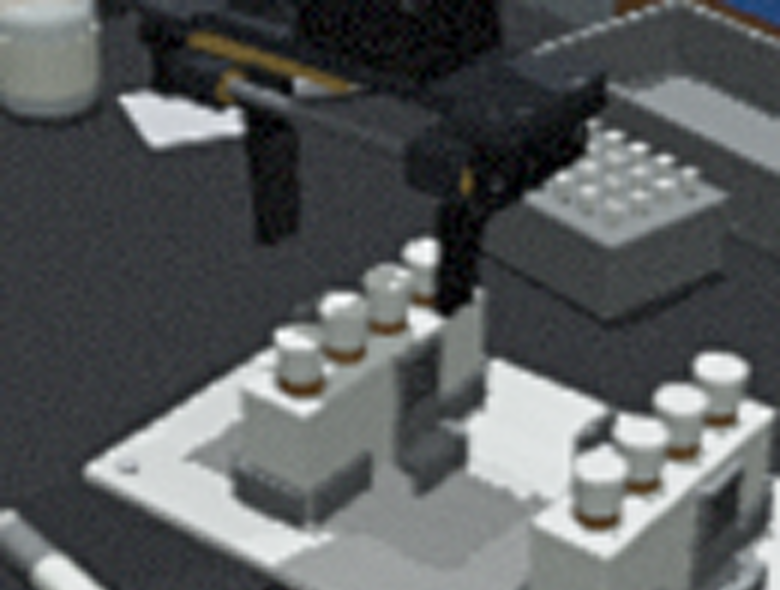

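The fingers straddle the cassette, with the near one at crop (460,300) above the catch pad at (418,370). Descend 61 mm and pinch.

arm_command([
  [87,-2,0,15,0],
  [87,-2,0,35,0],
  [87,-2,0,52,0],
  [87,-2,0,60,0],
  [87,-2,0,60,0],
])

```text
time: 7.93
position: [0.5505, -0.0507, 0.0543]
tool_rot: [0.357, -3.118, -0.0]
ft_force: [-0.6, -0.0, 0.7]
grip_width: 0.997
grip_force: 0.0
```

arm_command([
  [30,0,0,0,0],
  [30,0,0,0,0],
  [30,0,0,0,0],
  [30,0,0,0,0],
  [30,0,0,0,0],
], newtons=25)

```text
time: 8.35
position: [0.5524, -0.0502, 0.0564]
tool_rot: [-0.357, 3.12, 0.001]
ft_force: [-0.9, 1.2, 3.4]
grip_width: 0.703
grip_force: 3.3
```

arm_command([
  [30,0,0,0,0],
  [30,0,0,0,0],
  [30,0,0,0,0],
  [30,0,0,0,0],
  [30,0,0,0,0],
])

```text
time: 8.77
position: [0.5524, -0.0501, 0.0565]
tool_rot: [-0.358, 3.12, 0.002]
ft_force: [-1.8, 1.6, 6.2]
grip_width: 0.504
grip_force: 25.0
```

arm_command([
  [30,0,0,0,0],
  [30,0,0,0,0],
  [30,0,0,-2,0],
  [30,0,0,-5,0],
  [30,0,0,-9,0],
])

```text
time: 9.18
position: [0.5512, -0.0508, 0.0638]
tool_rot: [0.357, -3.12, 0.0]
ft_force: [0.8, -1.0, -3.5]
grip_width: 0.506
grip_force: 25.0
```

arm_command([
  [30,0,0,-5,0],
  [30,0,0,-10,0],
  [30,0,0,-15,0],
  [30,0,0,-15,0],
])

```text
time: 9.52
position: [0.5524, -0.051, 0.0808]
tool_rot: [-0.357, 3.12, -0.0]
ft_force: [0.9, -0.5, -3.4]
grip_width: 0.504
grip_force: 25.0
```

```bash
python3 - <<'E'
from m import *
s=get_state();print(s["position"],s["grip_width"],s["ft_force"])
p,d,K,X=grab("side"); save("s6",cv2.resize(p[140:240,200:330],None,fx=6,fy=6,interpolation=cv2.INTER_CUBIC)[:590])
for c in caps(d,K,X,(.46,.68,-.13,.0),.098,.125): print(*c)
E
```

```text
[ 0.55240094 -0.05098194  0.08075859] 0.5036789884755495 [ 0.92471467 -0.53375388 -3.41036999]
294 [257.2 184.2] [ 0.535  -0.0562  0.1099] [ 0.5331 -0.0586  0.1115]
```

View pics/s6.png

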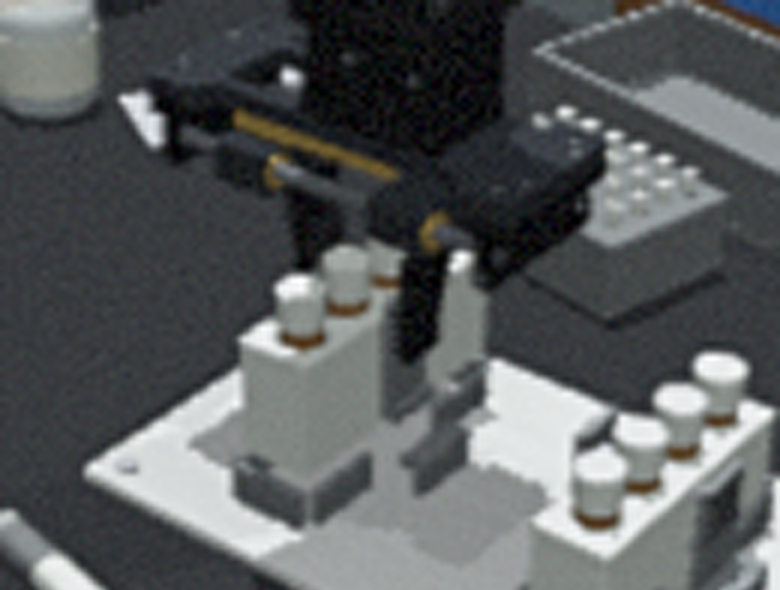

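The cassette is rising level: the placed vial's cap is at crop (300,300), the bay walls are clear of it, and the load is 3.4 N. Lift the remaining 95 mm gently.

arm_command([
  [30,0,0,-8,0],
  [30,0,0,-18,0],
  [30,0,0,-28,0],
  [30,0,0,-38,0],
  [30,0,0,-48,0],
])

```text
time: 9.98
position: [0.5521, -0.0508, 0.1291]
tool_rot: [-0.357, 3.12, 0.0]
ft_force: [0.3, -0.4, -2.4]
grip_width: 0.505
grip_force: 25.0
```

arm_command([
  [30,0,0,-10,0],
  [30,0,0,-20,0],
  [30,0,0,-30,0],
  [30,0,0,-39,0],
  [30,0,0,-45,0],
])

```text
time: 10.4
position: [0.5523, -0.0508, 0.174]
tool_rot: [-0.357, 3.12, 0.0]
ft_force: [0.1, -0.0, -3.3]
grip_width: 0.505
grip_force: 25.0
```

arm_command([
  [30,0,0,0,0],
  [30,0,0,0,0],
  [30,0,0,0,0],
  [30,0,0,0,0],
  [30,0,0,0,0],
])

```text
time: 10.82
position: [0.5514, -0.0507, 0.1719]
tool_rot: [0.357, -3.12, 0.0]
ft_force: [-0.1, -0.3, -2.7]
grip_width: 0.502
grip_force: 25.0
```

```bash
python3 - <<'E'
from m import *
s=get_state();print(s["position"],s["grip_width"],s["ft_force"],s["grip_force"],np.abs(s["qd"]).max())
p,d,K,X=grab("side"); save("s7",cv2.resize(p[100:240,200:330],None,fx=4.2,fy=4.2,interpolation=cv2.INTER_CUBIC))
for c in caps(d,K,X,(.46,.68,-.13,.0),.203,.213): print(*c)
E
```

```text
[ 0.5514278  -0.05071641  0.17190647] 0.502152458491612 [-0.06824618 -0.26557414 -2.68302651] 24.99946117401123 0.004620092346292252
41 [251.6 144.3] [ 0.5417 -0.0247  0.2077] [ 0.5412 -0.0253  0.208 ]
13 [263.8 147.1] [ 0.5596 -0.0505  0.2043] [ 0.5546 -0.0566  0.208 ]
26 [256.5 150.5] [ 0.5339 -0.0543  0.2041] [ 0.5287 -0.0609  0.208 ]
30 [270.5 151.1] [ 0.5533 -0.0836  0.2076] [ 0.5527 -0.0843  0.208 ]
28 [249.  154.8] [ 0.5049 -0.0624  0.2043] [ 0.5003 -0.0685  0.208 ]
```

View pics/s7.png

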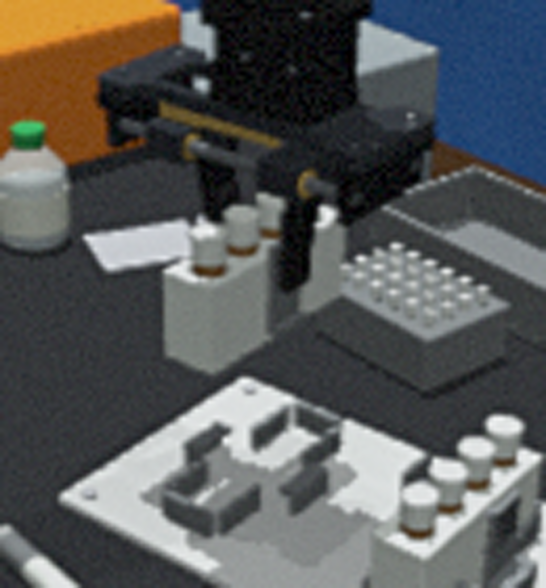

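The cassette hangs level and still: cap tops are at 0.204, so the underside is about 0.123 above the bench (about 115 mm above the plate). All four vials are home and the bay is empty. I'm handing it in.

```bash
python3 -c "
from bench import close_job; print(close_job())"
```

```text
the job is handed in; nothing more can be done
None
```

The vial is fully home in the left cassette's empty place, and that cassette is held level by its pinched catches with its underside about 11.5 cm above the deck plate. The job was handed in at about 11 s; the verdict was not shown.

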